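Square up a stack of brass blanks in the jig

TASK

Take the brass blank from the sloped rest and lay it, without dropping it, lengthwise on top of the untidy stack of three blanks in the squaring jig. Get all four blanks squared up by tapping their free edges until every blank lies flush against the jig's end stop and its two side stops, with the edges in line. Leave the other things on the bench alone.

Things in the scene. Friction and masses are not known exactly. Their poses are not given: they have to be found in the camera images.
- jig: Aluminium squaring jig, fixed. Base block 16 mm thick, x -38 to +65 mm, y -24 to +52 mm; the blanks lie on its top face and overhang its -x and -y sides, so a finger can reach below their edges. Origin: underside of the base, straight below the centre of a properly seated blank; z up. Stops 30 mm high stand on the base at its +x end and +y side; the -x and -y sides are open for tapping.
- end_stop (a point): Middle of the end stop's stopping face, at jig x +45, y 0, z +31 mm (mid-height). The face looks to the jig's -x and is 40 mm wide and 30 mm high; the stop is 12 mm thick.
- side_stop (a point): Point midway between the two side stops, in the plane of their stopping faces: jig x 0, y +30, z +31 mm. The faces look to the jig's -y. Each stop is 20 mm long, 12 mm thick and 30 mm high; they are centred at jig x -36 and +36 mm, with a free gap of 52 mm between them, in which a finger has room.
- blank_1: Flat brass plate 90 x 60 x 6 mm, about 0.27 kg, the lowest of three in the jig. Origin: centre of its underside; x along the length, y along the width, z through the thickness. It starts 5 to 15 mm back from the end stop, 6 to 14 mm off the side stops (both measured at its centre) and turned up to 0.1 rad. Smooth metal: slides easily.
- blank_2: Flat brass plate 90 x 60 x 6 mm, about 0.27 kg, the middle of three in the jig. Origin: centre of its underside; x along the length, y along the width, z through the thickness. It starts 5 to 15 mm back from the end stop, 6 to 14 mm off the side stops (both measured at its centre) and turned up to 0.1 rad. Smooth metal: slides easily.
- blank_3: Flat brass plate 90 x 60 x 6 mm, about 0.27 kg, the uppermost of three in the jig. Origin: centre of its underside; x along the length, y along the width, z through the thickness. It starts 5 to 15 mm back from the end stop, 6 to 14 mm off the side stops (both measured at its centre) and turned up to 0.1 rad. Smooth metal: slides easily.
- blank_4: Flat brass plate 90 x 60 x 6 mm, about 0.27 kg, like the others, lying loose on the sloped rest: its length x runs up the slope (38 degrees above level), its width y is level. Origin: centre of its underside, which starts 75 mm above the rest's origin. It goes on top of the stack.
- rest: Grey sloped rest, fixed. Origin: underside of its foot (x -60 to +70, y -45 to +45 mm, 10 mm thick). Its board rises towards the rest's +x at 38 degrees from level and is 40 mm wide, so the 60 mm wide blank sticks out 10 mm on both sides and can be gripped by its long edges. A 12 mm high ledge, 40 mm wide, holds the blank's lower short edge.
- hood (a point): Middle of the free upper edge of the rest's hood, a 76 mm wide, 6 mm thick wall that stands square to the board, 62 to 68 mm up the slope from the blank's centre and 64 mm high above the board. It leans out over the blank: a gripper coming straight down strikes it, one that comes square to the board (tilted about 38 degrees from vertical) clears it.
- driver_stand: Round aluminium screwdriver stand with six upright screwdrivers, 100 mm across, 110 mm high; bystander, loose. Origin: centre of its underside.
- pot: Small glass jar with a white cap, 44 mm across, 42 mm high; bystander, loose. Origin: centre of its underside.
- movement_holder: Round steel movement holder with a small central pin, 60 mm across, 34 mm high; bystander, loose. Origin: centre of its underside.

How it is judged:
By the outcome, as a careful person would: the job done as asked, in the order asked, and still so for the second after the job is handed in, with the robot touching nothing.
It also fails if it takes over 72 s, if anything falls off the work surface, if the arm or the gripper's body presses on something with over 40 N, if the wrist force passes 120 N, or if a joint passes its speed limit or range.

ROBOT

A 6-joint arm with a two-finger parallel gripper is mounted at the origin on the work surface. World frame = base frame: x ahead of the robot, y to its left, z up, the work surface at z = 0. Lengths are in mm, angles in rad, forces in N, time in s.
With the tool pointing down it reaches from about 350 to 775 mm from the base axis. Payload 5.5 kg.
Tool frame: the origin (TCP) lies midway between the tips of the shut fingers; the grasp point (between the pads) lies 19 mm behind it; x points along the fingers, y is the direction in which the jaws open and shut, and the axes are right-handed (so a half turn about x gives the same grasp; the last joint's range is limited). The gripper opens to 85 mm and grips with 20 to 120 N. Pads are 22 mm wide; open, the fingers measure 114 mm over their backs; the gripper's body (76 mm by 85 mm) begins 54 mm behind the grasp point. The pads swing forward as they close: fully open they stand 13 mm farther back than shut.
Start: joints at [1.022, 0.313, 0.046, 1.304, 0, 1.431], TCP at [228.596, 527.651, 231.323] pointing down, gripper open.
Joint ranges: [-2.76, 2.76], [-0.86, 1.69], [-1.03, 1.26], [-2.2, 2.34], [-1.47, 1.5], [-3.14, 3.14]. Speed limits (rad/s): [2.57, 2.57, 3.14, 3.14, 3.14, 3.14].

INTERFACE

Orientations are given as a unit quaternion [x, y, z, w].
In Python, from cell import read_state, read_camera, sign_off gives the robot as it stands. The module is installed in compiled form; this text tells all that it offers.
- The arm moves only by the tool send_rows, never from a script. Its argument "steps" is a list of rows, each a list of 3 entries, a list of its own where there are three numbers: the shift along the tool's x, y, z in mm, then the turn, a rotation vector about the tool's x, y, z in degrees, then the opening in per cent of the stroke, from 0 (shut) to 100 (fully open). In form: [[[dx, dy, dz], [wx, wy, wz], jaw], ...]. A call has 1 to 20 rows; each row is the pose to reach, as a shift and turn from the pose measured when the call began, along the tool's axes at that moment; what a row does not reach only later rows make up. A row lasts 1/8 s, in which the tool goes at most 62.5 mm and 10.7 degrees, less where a joint would pass 70% of its speed; a pose out of reach is approached as far as the arm can. A call with a gripper value outside its range is refused whole. The fingers move at their own pace and stop on an object; "squeeze" is the grip in N (left out, the last holds). Time passes only in rows, so rows that repeat a pose let the fingers close. It gives the time, the measured TCP pose, the force and the opening at its end, in the units of the state.
- read_state(): the state, without advancing time (a new reading comes with each control period).
- read_camera(name): name is "scene" or "top" or "wrist"; returns a dict with "pixels" (400x640x3 uint8, blue, green, red), "intrinsics" (3x3 intrinsics, pixels), "k1" (the pictures are not rectified: a ray, as slopes to the right and down, at radius r is drawn at 1 + k1 r^2 times it, then the intrinsics apply), "rvec" (rotation vector, rad) and "tvec" (3), from world to camera coordinates, as OpenCV has them. Camera axes: x right, y down, z forward; pixel columns grow to the right and rows downward; lengths in mm; the calibration is good to about 2 mm. A picture is of the moment at which its call begins. There is no depth.
- sign_off(): hands the job in, once; it reports no verdict.
The state is a dict: "clock": time; "joints": joint angles; "joint_velocities": joint speeds; "tau": joint torques, N m; "tool_pos": TCP position; "eef_rot": TCP orientation; "ft_force": force on the tool from outside, world axes, zero at the start; "torque": the same for the moment, N m; "grip_width": finger opening in mm.
Only numpy, scipy, OpenCV 4.12 (cv2) and the standard library are available. Lean on these libraries where they do the work, as an engineer would, in place of code of your own. Each camera call takes 0.05 s, during which the arm holds its last target. There are 200 camera calls.

## Working session

There is one attempt and no reset: what is moved stays moved. The work goes in short steps, Python scripts to look and compute and a tool call to move; the robot and the scene stay as the last step left them, time stands still between calls to the robot, and variables do not carry over. Pictures are saved under pics/ and viewed, about 8 in all and at most 12, crops included, and the job is handed in when it is done.

Besides the shell and the picture viewer there is one more tool, called as name([rows], argument=value, ...), one row to a line, values as JSON. send_rows: Moves the arm, as the interface text tells. Its arguments: {"type":"object","properties":{"steps":{"type":"array"},"squeeze":{"type":"number"}},"required":["steps"]}

```bash
mkdir -p pics
cat > h.py <<'E'
import numpy as np, cv2, json
from cell import read_state, read_camera, sign_off
from scipy.spatial.transform import Rotation as R
def snap(n,f=None):
    c=read_camera(n); 
    if f: cv2.imwrite('pics/'+f,c['pixels'])
    return c
def ray(c,uv):
    K=np.array(c['intrinsics']);uv=np.atleast_2d(np.array(uv,float))
    x=np.c_[(uv[:,0]-K[0,2])/K[0,0],(uv[:,1]-K[1,2])/K[1,1]]
    u=x.copy()
    for _ in range(30): u=x/(1+c['k1']*(u**2).sum(1,keepdims=True))
    M=cv2.Rodrigues(np.array(c['rvec'],float))[0];t=np.array(c['tvec'],float).ravel()
    d=np.c_[u,np.ones(len(u))]@M
    return -M.T@t,d/np.linalg.norm(d,axis=1,keepdims=True)
def onz(c,uv,z):
    o,d=ray(c,uv); return o+d*((z-o[2])/d[:,2:3])
def proj(c,P):
    K=np.array(c['intrinsics']);M=cv2.Rodrigues(np.array(c['rvec'],float))[0]
    p=np.atleast_2d(P)@M.T+np.array(c['tvec'],float).ravel();u=p[:,:2]/p[:,2:]
    u=u*(1+c['k1']*(u**2).sum(1,keepdims=True))
    return np.c_[u[:,0]*K[0,0]+K[0,2],u[:,1]*K[1,1]+K[1,2]]
def tri(c1,p1,c2,p2):
    o1,d1=ray(c1,p1);o2,d2=ray(c2,p2);out=[]
    for a,b in zip(d1,d2):
        s=np.linalg.lstsq(np.c_[a,-b],o2-o1,rcond=None)[0]
        out.append(np.r_[(o1+a*s[0]+o2+b*s[1])/2,np.linalg.norm(o1+a*s[0]-o2-b*s[1])])
    return np.array(out)
def tool(): 
    s=read_state();return np.array(s['tool_pos']),R.from_quat(s['eef_rot'])
def rel(pos,rot):
    "world target pose -> shift (tool mm), rotvec (tool deg)"
    p,r=tool();return r.inv().apply(np.array(pos)-p).round(1),np.degrees((r.inv()*rot).as_rotvec()).round(1)
E
python3 - <<'E'
from h import *
import pickle
cs={n:snap(n,n+'0.png') for n in('scene','top')}
pickle.dump(cs,open('c0.pkl','wb'))
for n,c in cs.items(): print(n,ray(c,[[320,200]]),c['k1'],np.array(c['intrinsics'])[0,0])
s=read_state();print(s)
E
```

```text
scene (array([1132.04095556, -376.87676948,  807.7578563 ]), array([[-0.51877   ,  0.42004342, -0.74460809]])) -0.025060209852737447 369.46077087604453
top (array([ 390.73178635,  -27.20365243, 1355.37423114]), array([[ 0.19243962,  0.0272496 , -0.9809304 ]])) -0.010338738302878124 491.63562559854853
{'clock': 0.1, 'joints': array([ 1.02237399e+00,  3.13928917e-01,  4.50785395e-02,  1.30360091e+00,
       -4.04620979e-06,  1.43119574e+00]), 'joint_velocities': array([ 0.00068113, -0.00198932,  0.00322796,  0.00120164, -0.00031294,
        0.00198333]), 'tau': array([ 2.88678792e-03, -4.81726670e+01,  2.99243402e+01,  1.27837146e-02,
       -8.04411889e-05,  7.41923088e-06]), 'tool_pos': array([228.34562898, 527.21113693, 230.49024113]), 'eef_rot': array([ 0.14298447,  0.6925811 , -0.14408711,  0.69218911]), 'ft_force': array([ 0.08140105, -1.20501115,  0.80694974]), 'torque': array([-0.00068124, -0.07409782,  0.04307503]), 'grip_width': 85.59127054776162}
```

View pics/scene0.png

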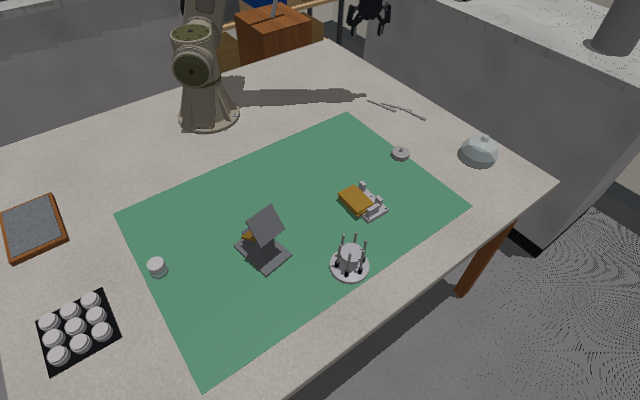

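View pics/top0.png

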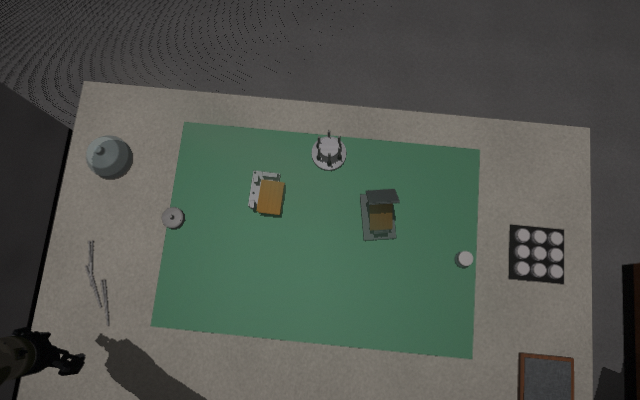

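Run:
```python
from h import *
import pickle
cs=pickle.load(open('c0.pkl','rb'))
def crop(c,x,y,w,h,s): return cv2.resize(c['pixels'][y:y+h,x:x+w],None,fx=s,fy=s,interpolation=cv2.INTER_CUBIC)
t,s=cs['top'],cs['scene']
a=np.hstack([crop(t,240,165,50,60,6),crop(t,352,184,50,60,6)])
b=np.hstack([crop(s,330,175,60,50,5),crop(s,230,200,60,50,5)])
b=np.hstack([b,np.zeros((b.shape[0],a.shape[1]-b.shape[1],3),np.uint8)]) if b.shape[1]<a.shape[1] else b
cv2.imwrite('pics/crops.png',np.vstack([a,b[:,:a.shape[1]]]))
print(onz(t,[[360,193],[396,240],[397,237]],10), onz(t,[[271,198]],30), onz(t,[[465,259]],40), onz(t,[[328,152]],100),onz(t,[[173,218]],30))
```

```text
[[ 685.48691012  -99.2265423    10.        ]
 [ 563.73463041 -208.52747967   10.        ]
 [ 572.25132517 -210.69765155   10.        ]] [[643.13325155 144.29993985  30.        ]] [[ 527.14004216 -391.05153842   40.        ]] [[ 7.68448908e+02 -5.41308824e-01  1.00000000e+02]] [[561.63281881 403.93968658  30.        ]]
```

View pics/crops.png

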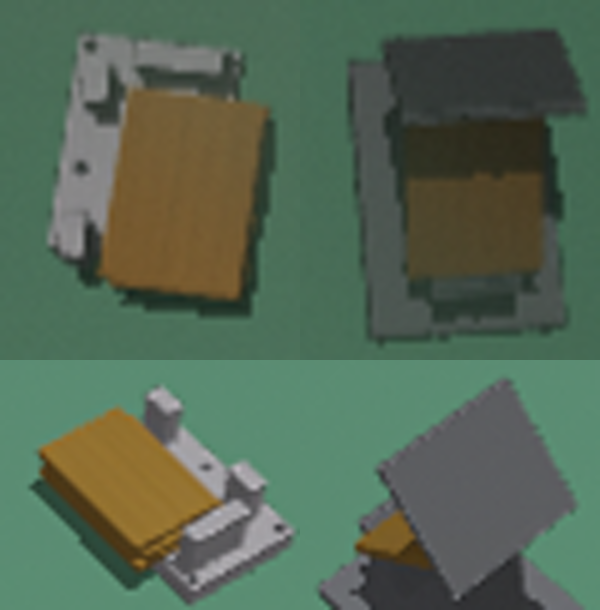

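Run:
```python
from h import *
import pickle
cs=pickle.load(open('c0.pkl','rb'));t=cs['top'];s=cs['scene']
T=lambda a,x,y:np.array([[x+u/6,y+v/6] for u,v in a])-.4
r=onz(t,T([(50,62),(70,340),(267,328)],352,184),10);print(r)
print('len',np.linalg.norm(r[0]-r[1]),np.linalg.norm(r[2]-r[1]))
ex=(r[0]-r[1])/np.linalg.norm(r[0]-r[1]);ey=(r[1]-r[2])/np.linalg.norm(r[1]-r[2])
print('yaw',np.degrees([np.arctan2(ex[1],ex[0]),np.arctan2(-ey[0],ey[1])]))
yaw=np.mean([np.arctan2(ex[1],ex[0]),np.arctan2(-ey[0],ey[1])])
m=(r[0]+r[2])/2; Rz=R.from_euler('z',yaw); o=m-Rz.apply([5,0,0]);o[2]=0;print('rest',o,np.degrees(yaw))
# predictions
a=np.radians(38);up=np.array([np.cos(a),0,np.sin(a)]);n=np.array([-np.sin(a),0,np.cos(a)])
c=np.array([0,0,75.])
pts=[c-45*up+6*n+[0,30,0],c-45*up+6*n-[0,30,0],c+65*up+64*n,c+65*up+64*n+[0,38,0],c+65*up+64*n-[0,38,0]]
W=Rz.apply(pts)+o;print(W)
p=proj(t,W);print('crop px',(p+.4-[352,184])*6+[300,0]);p=proj(s,W);print('scene crop',(p+.4-[230,200])*5+[300,360])
b=T([(130,88),(270,107),(240,298),(100,278)],240,165);q=onz(t,b,34);print('b3',q)
for i in range(4):print(np.linalg.norm(q[i]-q[i-1]),np.degrees(np.arctan2(*(q[i]-q[i-1])[1::-1])))
j=onz(t,T([(82,37),(50,245)],240,165),16);print('jig',j,np.linalg.norm(j[0]-j[1]),np.degrees(np.arctan2(*(j[0]-j[1])[1::-1])))
```

```text
[[ 682.80866446  -99.26260498   10.        ]
 [ 554.23455415 -119.1665304    10.        ]
 [ 568.52475836 -208.47414784   10.        ]]
len 130.1056035962689 90.44368672647423
yaw [8.79982658 9.09089334]
rest [ 620.72752603 -154.64583884    0.        ] 8.945359960636718
[[ 577.38453135 -131.09894981   52.02329813]
 [ 586.71408054 -190.36917431   52.02329813]
 [ 632.40214472 -152.80817195  165.45068413]
 [ 626.49343023 -115.2703631   165.45068413]
 [ 638.3108592  -190.3459808   165.45068413]]
crop px [[408.36921311 280.17331439]
 [542.7591275  272.36759197]
 [496.71326307 115.91489924]
 [404.48886844 121.1974011 ]
 [588.8435536  110.63643699]]
scene crop [[441.35183056 480.21813857]
 [348.99512059 546.22505758]
 [438.26683389 424.79019446]
 [502.08637421 380.41771973]
 [371.64482387 471.12473012]]
b3 [[692.19961644 176.89094291  34.        ]
 [689.57825537 111.66823487  34.        ]
 [599.78118296 115.0596268   34.        ]
 [602.69907117 179.47391591  34.        ]]
89.53780962876029 -1.6530891934183256
65.27536425383242 -92.30153176719064
89.8610914320054 177.8371217346528
64.48034361708686 87.40634460747053
jig [[718.50665498 205.11182013  16.        ]
 [618.67234388 207.22305511  16.        ]] 99.85663216639995 -1.21147554956774
```

Run:
```python
from h import *
c=snap('wrist'); p,r=tool()
o,d=ray(c,[[320,200],[420,200]]);print('cam in tool',r.inv().apply(o-p),r.inv().apply(d),np.array(c['intrinsics'])[0,0])
print('axes',r.as_matrix().round(3))
for s in(1,-1):
    y=R.from_euler('z',-1.5,degrees=True).apply([0,s,0]);x=np.array([0,0,-1.])
    rot=R.from_matrix(np.c_[x,y,np.cross(x,y)]);print(s,rel([635,145,250],rot),read_state()['joints'][5])
```

```text
cam in tool [-1.43502872e+02  1.16602580e-02 -6.89040244e+01] [[ 0.96283324 -0.02064568  0.26930633]
 [ 0.93176368  0.25294697  0.26045015]] 355.9693888574198
axes [[-0.001  0.398  0.918]
 [-0.001  0.918 -0.398]
 [-1.    -0.001 -0.   ]]
1 (array([ -19.3, -189.2,  525.1]), array([-21.9,  -0. ,   0.1])) 1.4312046225890322
-1 (array([ -19.3, -189.2,  525.1]), array([1.581e+02, 1.000e-01, 0.000e+00])) 1.4312046225890322
```

send_rows([
  [[-19, -189, 525], [-22, 0, 0], 100],
  [[-19, -189, 525], [-22, 0, 0], 100],
  [[-19, -189, 525], [-22, 0, 0], 100],
  [[-19, -189, 525], [-22, 0, 0], 100],
  [[-19, -189, 525], [-22, 0, 0], 100],
  [[-19, -189, 525], [-22, 0, 0], 100],
  [[-19, -189, 525], [-22, 0, 0], 100],
  [[-19, -189, 525], [-22, 0, 0], 100],
  [[-19, -189, 525], [-22, 0, 0], 100],
  [[-19, -189, 525], [-22, 0, 0], 100],
  [[-19, -189, 525], [-22, 0, 0], 100],
  [[-19, -189, 525], [-22, 0, 0], 100],
  [[-19, -189, 525], [-22, 0, 0], 100],
  [[-19, -189, 525], [-22, 0, 0], 100],
])

```text
clock: 1.9
tool_pos: [634.4, 146.2, 250.2]
eef_rot: [0.008, 0.707, -0.009, 0.707]
ft_force: [0.3, 0.2, -0.6]
grip_width: 85.5
```

Run:
```python
from h import *
import pickle
c=snap('wrist','w1.png');pickle.dump(c,open('w1.pkl','wb'));s=read_state();print(s['clock'],s['tool_pos'],s['joints'],s['ft_force'])
o=[655,145];print(proj(c,[[600,115,34],[690,115,34],[690,175,34]]))
```

```text
1.95 [634.54578823 146.03008371 250.17238344] [ 1.03532365e-01  4.66482677e-01  3.18394921e-01  1.42310786e+00
 -1.10121848e-03  1.27071067e-01] [-0.35268612  0.39198216 -0.56005614]
[[295.62205592 137.3151056 ]
 [299.51324712 222.26878314]
 [355.64707159 221.0864657 ]]
```

View pics/w1.png

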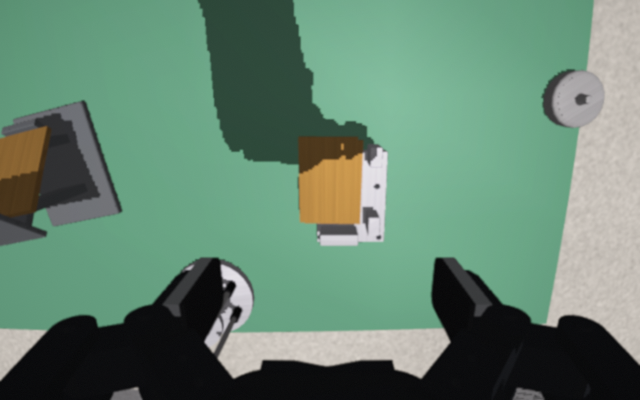

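Run:
```python
from h import *
import pickle
c=pickle.load(open('w1.pkl','rb'))
im=cv2.resize(c['pixels'][125:255,285:405],None,fx=4.5,fy=4.5,interpolation=cv2.INTER_CUBIC)
im=cv2.convertScaleAbs(im,alpha=1.3);cv2.imwrite('pics/w1c.png',im)
hsv=cv2.cvtColor(c['pixels'],cv2.COLOR_BGR2HSV);m=cv2.inRange(hsv,(8,90,40),(25,255,255));m[:,:200]=0;m[260:]=0
k,_=cv2.findContours(m,0,2);k=max(k,key=cv2.contourArea)
q=cv2.boxPoints(cv2.minAreaRect(k));print(q,onz(c,q,34))
```

```text
[[297.99997 222.99997]
 [297.99997 136.99997]
 [361.99997 136.99997]
 [361.99997 222.99997]] [[690.79173462 113.34250808  34.        ]
 [599.74591186 117.39977094  34.        ]
 [601.19574979 181.52901701  34.        ]
 [692.31913434 181.79896234  34.        ]]
```

View pics/w1c.png

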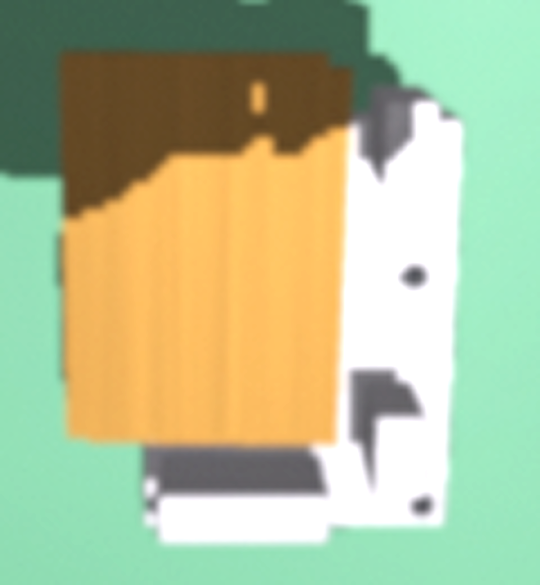

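Run:
```python
from h import *
import pickle
c=pickle.load(open('w1.pkl','rb'))
U=lambda a:np.array(a)/4.5+[285,125]-.4
b=onz(c,U([(443,525),(462,118)]),16);e=onz(c,U([(160,495),(328,495),(160,543),(328,543)]),46)
print(b,np.linalg.norm(b[0]-b[1]),np.degrees(np.arctan2(*(b[0]-b[1])[1::-1])));print(e,np.linalg.norm(e[0]-e[1]))
d=e[1]-e[0];print(np.degrees(np.arctan2(-d[0],d[1])))
for yaw in(-1.5,-.5,.5):
  Rz=R.from_euler('z',yaw,degrees=True)
  print(yaw,'o from base',b[0]-Rz.apply([65,52,0]),b[1]-Rz.apply([-38,52,0]),'from end',e[:2].mean(0)-Rz.apply([45,0,0]))
q=onz(c,U([(68,436),(335,443),(350,125),(60,52)]),34);print(q)
d=q[2]-q[1];print('b3 yaw',np.degrees(np.arctan2(-d[1],-d[0])),np.linalg.norm(q[1]-q[0]),np.linalg.norm(q[3]-q[0]))
o=b.mean(0)-R.from_euler('z',-.5,degrees=True).apply([13.5,52,0]);Rz=R.from_euler('z',-.5,degrees=True)
t=pickle.load(open('c0.pkl','rb'))['top']
P=Rz.apply([[65,52,16],[-38,52,16],[45,-20,46],[45,20,46],[26,30,46],[57,-20,46]])+[o[0],o[1],0]
print(((proj(t,P)+.4-[240,165])*6).round(),((proj(c,P)+.4-[285,125])*4.5).round())
```

```text
[[721.30316705 207.65644651  16.        ]
 [618.10013523 210.1394304   16.        ]] 103.23289681291605 -1.3782255693618437
[[699.92465872 137.05103377  46.        ]
 [700.80592206 176.02054778  46.        ]
 [711.93319387 136.70859764  46.        ]
 [712.82555836 176.03870066  46.        ]] 38.979477257870826
-1.2954758765999876
-1.5 o from base [654.96423961 157.37576725  16.        ] [654.72591227 157.16252546  16.        ] from end [655.38071077 157.71375345  46.        ]
-0.5 o from base [655.8518622  156.22565132  16.        ] [655.64490846 157.80980205  16.        ] from end [655.36700385 156.92848487  46.        ]
0.5 o from base [656.75942189 155.0912017   16.        ] [656.55246816 158.47301875  16.        ] from end [655.36700385 156.14309668  46.        ]
[[689.12401596 115.2509086   34.        ]
 [692.29644584 178.63502531  34.        ]
 [616.6716152  181.9366126   34.        ]
 [598.90467892 117.36919806  34.        ]]
b3 yaw -2.4998002762441067 63.46345847742465 90.24420161928555
[[ 76.  31.]
 [ 45. 246.]
 [216.  72.]
 [130.  63.]
 [102. 101.]
 [220.  47.]] [[446. 525.]
 [459. 119.]
 [158. 498.]
 [331. 495.]
 [375. 417.]
 [159. 546.]]
```

```bash
cat >> h.py <<'E'
a=np.radians(38);yr=np.radians(8.95);Rr=R.from_euler('z',yr)
up=Rr.apply([np.cos(a),0,np.sin(a)]);n=Rr.apply([-np.sin(a),0,np.cos(a)]);ry=Rr.apply([0,1,0])
C4=np.array([620.7,-154.6,75.])
G=R.from_matrix(np.c_[-n,ry,up])
J0=np.array([655.1,157.4,0]);RJ=R.from_euler('z',-1.35,degrees=True)
E
python3 -c "
from h import *
print(rel(C4+110*n,G))"
```

```text
(array([  88.9, -312.9,  -73.4]), array([ -9.9, -37.9,   3.5]))
```

send_rows([
  [[0, -60, -40], [0, -8, 0], 100],
  [[10, -120, -73], [-2, -14, 0], 100],
  [[50, -200, -73], [-5, -25, 2], 100],
  [[89, -313, -73], [-9.9, -37.9, 3.5], 100],
  [[89, -313, -73], [-9.9, -37.9, 3.5], 100],
  [[89, -313, -73], [-9.9, -37.9, 3.5], 100],
  [[89, -313, -73], [-9.9, -37.9, 3.5], 100],
  [[89, -313, -73], [-9.9, -37.9, 3.5], 100],
  [[89, -313, -73], [-9.9, -37.9, 3.5], 100],
  [[89, -313, -73], [-9.9, -37.9, 3.5], 100],
  [[89, -313, -73], [-9.9, -37.9, 3.5], 100],
])

```text
clock: 3.32
tool_pos: [554.5, -164.4, 161.9]
eef_rot: [-0.035, 0.437, 0.071, 0.896]
ft_force: [-0.8, -0.2, 0.4]
grip_width: 85.7
```

Run:
```python
from h import *
c=snap('wrist','w2.png')
P=[C4+s*45*up+t*30*ry+6*n for s,t in((-1,1),(-1,-1),(1,-1),(1,1))]
p=proj(c,P);print(p.round(1))
hsv=cv2.cvtColor(c['pixels'],cv2.COLOR_BGR2HSV);m=cv2.inRange(hsv,(8,90,30),(25,255,255))
k,_=cv2.findContours(m,0,2);k=max(k,key=cv2.contourArea);print(cv2.boxPoints(cv2.minAreaRect(k)),cv2.contourArea(k))
im=c['pixels'].copy();cv2.polylines(im,[p.astype(int)],True,(255,0,0),1);cv2.imwrite('pics/w2.png',im)
print(read_state()['clock'],rel(C4-5*n,G))
```

```text
[[369.7 135. ]
 [282.5 134.8]
 [286.2 255.4]
 [365.6 255.6]]
[[284. 257.]
 [284. 136.]
 [371. 136.]
 [371. 257.]] 9680.0
3.375 (array([114.7,  -0.6,  -0.7]), array([ 0.1,  0. , -0.1]))
```

View pics/w2.png

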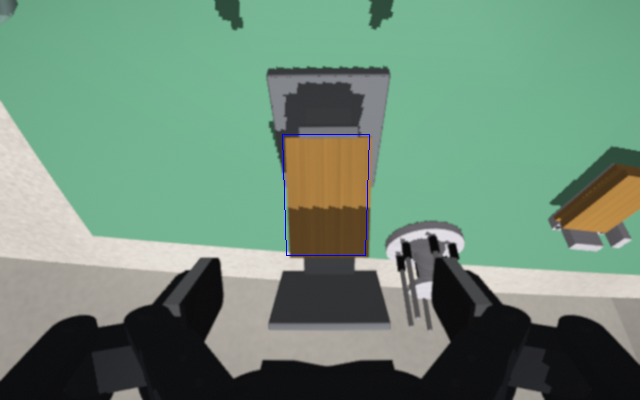

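send_rows([
  [[30, 0, 0], [0, 0, 0], 100],
  [[60, 0, 0], [0, 0, 0], 100],
  [[90, 0, 0], [0, 0, 0], 100],
  [[105, 0, 0], [0, 0, 0], 100],
  [[115, 0, 0], [0, 0, 0], 100],
  [[115, 0, 0], [0, 0, 0], 85],
  [[115, 0, 0], [0, 0, 0], 75],
  [[115, 0, 0], [0, 0, 0], 60],
  [[115, 0, 0], [0, 0, 0], 50],
  [[115, 0, 0], [0, 0, 0], 50],
  [[115, 0, 0], [0, 0, 0], 50],
  [[115, 0, 0], [0, 0, 0], 50],
], squeeze=60)

```text
clock: 4.88
tool_pos: [624.1, -153.7, 72.5]
eef_rot: [-0.035, 0.436, 0.071, 0.896]
ft_force: [-5.7, 0.5, 5.5]
grip_width: 57.7
```

Run:
```python
from h import *
print(rel(C4-5*n,G),read_state()['ft_force'])
```

```text
(array([ 0.8, -0.4, -1.2]), array([ 0.1,  0.1, -0. ])) [-5.68917702  0.51210321  5.54507736]
```

send_rows([
  [[-5, 0, 0], [0, 0, 0], 50],
  [[-15, 0, 0], [0, 0, 0], 50],
  [[-30, 0, 0], [0, 0, 0], 50],
  [[-50, 0, 0], [0, 0, 0], 50],
  [[-75, 0, 0], [0, 0, 0], 50],
  [[-100, 0, 0], [0, 0, 0], 50],
  [[-100, 0, 0], [0, 0, 0], 50],
  [[-100, 0, 0], [0, 0, 0], 50],
])

```text
clock: 5.88
tool_pos: [563.0, -163.4, 151.1]
eef_rot: [-0.035, 0.437, 0.07, 0.896]
ft_force: [0.5, 0.1, -2.4]
grip_width: 57.5
```

Run:
```python
from h import *
c=snap('wrist','w3.png');p,r=tool()
X,Y,Z=r.as_matrix().T
print(proj(c,[p-5*X-6*X+s*45*Z+t*30*Y for s,t in((-1,1),(-1,-1),(1,-1),(1,1))]).round(1))
hsv=cv2.cvtColor(c['pixels'],cv2.COLOR_BGR2HSV);m=cv2.inRange(hsv,(8,90,30),(25,255,255))
k,_=cv2.findContours(m,0,2);k=max(k,key=cv2.contourArea);q=cv2.approxPolyDP(k,4,True)[:,0];print(q)
s=read_state();print(s['ft_force'],s['grip_width'],s['clock'])
D=R.from_matrix(np.c_[[0,0,-1],RJ.apply([0,1,0]),RJ.apply([1,0,0])])
print(rel([645,147.5,130],D))
```

```text
[[407.1 164.1]
 [248.4 163.9]
 [261.2 361.2]
 [393.6 361.4]]
[[251 165]
 [261 359]
 [391 361]
 [404 166]]
[ 0.0774916   0.34513684 -3.33996579] 57.61027167768357 5.925
(array([ 96.1, 293.9,  89.5]), array([10. , 37.9, -3.4]))
```

View pics/w3.png

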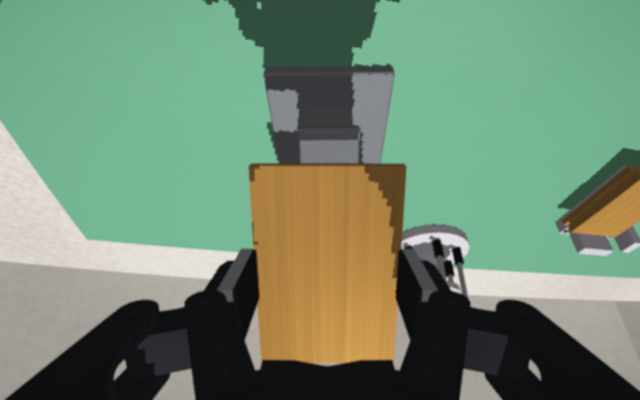

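send_rows([
  [[0, 50, 0], [0, 0, 0], 50],
  [[10, 110, 10], [0, 6, 0], 50],
  [[30, 160, 30], [3, 14, -1], 50],
  [[60, 220, 60], [6, 23, -2], 50],
  [[80, 260, 80], [8, 31, -3], 50],
  [[96, 294, 89], [10, 37.9, -3.4], 50],
  [[96, 294, 89], [10, 37.9, -3.4], 50],
  [[96, 294, 89], [10, 37.9, -3.4], 50],
  [[96, 294, 89], [10, 37.9, -3.4], 50],
  [[96, 294, 89], [10, 37.9, -3.4], 50],
  [[96, 294, 89], [10, 37.9, -3.4], 50],
  [[96, 294, 89], [10, 37.9, -3.4], 50],
])

```text
clock: 7.42
tool_pos: [644.5, 147.1, 130.7]
eef_rot: [0.009, 0.706, -0.008, 0.708]
ft_force: [0.1, -0.5, -2.7]
grip_width: 57.4
```

Run:
```python
from h import *
D=R.from_matrix(np.c_[[0,0,-1],RJ.apply([0,1,0]),RJ.apply([1,0,0])])
s=read_state();print(s['clock'],s['tool_pos'],s['ft_force'],s['grip_width'])
print(rel([645,147.5,40],D))
```

```text
7.425 [644.54840466 147.11628585 130.68985994] [ 0.1073459  -0.46891416 -2.74241692] 57.36476427949493
(array([90.7,  0.3,  0.3]), array([-0.1,  0.1, -0.1]))
```

send_rows([
  [[40, 0, 0], [0, 0, 0], 50],
  [[70, 0, 0], [0, 0, 0], 50],
  [[88, 0, 0], [0, 0, 0], 50],
  [[94, 0, 0], [0, 0, 0], 50],
  [[94, 0, 0], [0, 0, 0], 50],
])

```text
clock: 8.05
tool_pos: [645.1, 147.2, 37.1]
eef_rot: [0.009, 0.706, -0.008, 0.708]
ft_force: [-0.0, 0.1, -2.3]
grip_width: 57.6
```

send_rows([
  [[1, 0, 0], [0, 0, 0], 50],
  [[2, 0, 0], [0, 0, 0], 50],
  [[2, 0, 0], [0, 0, 0], 50],
])

```text
clock: 8.43
tool_pos: [645.4, 147.2, 35.6]
eef_rot: [0.009, 0.706, -0.008, 0.708]
ft_force: [-0.2, -0.0, -2.4]
grip_width: 57.6
```

send_rows([
  [[1, 0, 0], [0, 0, 0], 50],
  [[2, 0, 0], [0, 0, 0], 50],
  [[2, 0, 0], [0, 0, 0], 50],
])

```text
clock: 8.8
tool_pos: [645.3, 147.2, 33.5]
eef_rot: [0.009, 0.706, -0.008, 0.708]
ft_force: [0.5, -0.6, -2.3]
grip_width: 57.8
```

send_rows([
  [[0.8, 0, 0], [0, 0, 0], 50],
  [[1.5, 0, 0], [0, 0, 0], 50],
  [[1.5, 0, 0], [0, 0, 0], 50],
])

```text
clock: 9.18
tool_pos: [645.2, 147.2, 31.8]
eef_rot: [0.009, 0.706, -0.008, 0.708]
ft_force: [0.1, 0.3, -2.1]
grip_width: 57.6
```

send_rows([
  [[0.8, 0, 0], [0, 0, 0], 50],
  [[1.2, 0, 0], [0, 0, 0], 50],
  [[1.2, 0, 0], [0, 0, 0], 50],
])

```text
clock: 9.55
tool_pos: [645.2, 147.2, 30.7]
eef_rot: [0.009, 0.706, -0.008, 0.708]
ft_force: [-0.7, -0.3, -1.5]
grip_width: 57.6
```

send_rows([
  [[0.8, 0, 0], [0, 0, 0], 50],
  [[1.0, 0, 0], [0, 0, 0], 50],
  [[1.0, 0, 0], [0, 0, 0], 50],
])

```text
clock: 9.93
tool_pos: [645.6, 147.2, 30.5]
eef_rot: [0.009, 0.706, -0.008, 0.708]
ft_force: [-2.2, -0.2, 5.4]
grip_width: 57.3
```

send_rows([
  [[0.6, 0, 0], [0, 0, 0], 50],
  [[0.8, 0, 0], [0, 0, 0], 50],
  [[0.8, 0, 0], [0, 0, 0], 50],
])

```text
clock: 10.3
tool_pos: [646.0, 147.2, 30.5]
eef_rot: [0.009, 0.705, -0.008, 0.709]
ft_force: [-2.8, -0.2, 6.8]
grip_width: 57.5
```

send_rows([
  [[0, 0, 0], [0, 0, 0], 75],
  [[0, 0, 0], [0, 0, 0], 85],
  [[0, 0, 0], [0, 0, 0], 100],
  [[-10, 0, 0], [0, 0, 0], 100],
  [[-60, 0, 0], [0, 0, 0], 100],
  [[-120, 0, 0], [0, 0, 0], 100],
  [[-180, 0, 0], [0, 0, 0], 100],
  [[-180, 0, 0], [0, 0, 0], 100],
  [[-180, 0, 0], [0, 0, 0], 100],
])

```text
clock: 11.42
tool_pos: [645.2, 147.1, 211.0]
eef_rot: [0.009, 0.705, -0.008, 0.709]
ft_force: [-0.3, 0.1, -0.7]
grip_width: 84.9
```

Run:
```python
from h import *
import pickle
c=snap('wrist');pickle.dump(c,open('w4.pkl','wb'))
P=RJ.apply([[-45,-30,40],[45,-30,40],[45,30,40],[-45,30,40]])+J0
p=proj(c,P);print(p.round(1));x0,y0=(p.min(0)-25).astype(int);x1,y1=(p.max(0)+25).astype(int)
im=cv2.resize(c['pixels'][y0:y1,x0:x1],None,fx=4,fy=4,interpolation=cv2.INTER_CUBIC);print(im.shape,x0,y0)
cv2.imwrite('pics/w4.png',im[:600,:800]);s=read_state();print(s['clock'],s['tool_pos'],s['ft_force'])
```

```text
[[304.9 139.4]
 [306.5 235.3]
 [369.9 235.2]
 [373.2 139.4]]
(584, 476, 3) 279 114
11.475 [644.48773588 146.96838655 209.58851882] [-0.02580459 -0.23100847  0.07985929]
```

View pics/w4.png

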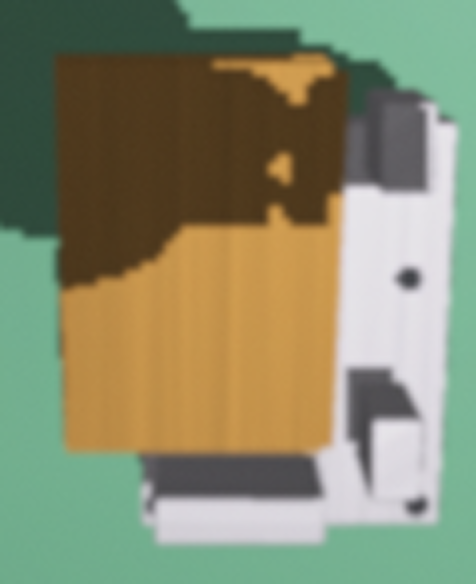

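```bash
cat >> h.py <<'E'
jx,jy=RJ.apply([1,0,0]),RJ.apply([0,1,0]);dn=np.array([0,0,-1.])
DX=R.from_matrix(np.c_[dn,jy,jx])     # push towards jig +x
DY=R.from_matrix(np.c_[dn,-jx,jy])    # push towards jig +y
def J(x,y,z): return J0+RJ.apply([x,y,z])
def jig():
    s=read_state();p=RJ.inv().apply(np.array(s['tool_pos'])-J0);return p.round(1),RJ.inv().apply(s['ft_force']).round(1),round(s['clock'],2)
E
python3 - <<'E'
from h import *
print(rel(J(-8,-80,100),DY),rel(J(-8,-80,5),DY),jig())
E
```

```text
(array([109.5, -69.4,   2.1]), array([-90.1,   0.2,   0.1])) (array([204.5, -69.5,   1.8]), array([-90.1,   0.2,   0.1])) (array([-10.4, -10.7, 209.6]), array([-0. , -0.2,  0.1]), 11.47)
```

send_rows([
  [[0, -69, 2], [-10, 0, 0], 70],
  [[0, -69, 2], [-20, 0, 0], 70],
  [[40, -69, 2], [-90, 0.2, 0], 70],
  [[70, -69, 2], [-90, 0.2, 0], 70],
  [[100, -69, 2], [-90, 0.2, 0], 70],
  [[109, -69, 2], [-90, 0.2, 0], 70],
  [[109, -69, 2], [-90, 0.2, 0], 70],
  [[109, -69, 2], [-90, 0.2, 0], 70],
  [[109, -69, 2], [-90, 0.2, 0], 70],
  [[109, -69, 2], [-90, 0.2, 0], 70],
  [[109, -69, 2], [-90, 0.2, 0], 70],
  [[109, -69, 2], [-90, 0.2, 0], 70],
  [[109, -69, 2], [-90, 0.2, 0], 70],
])

```text
clock: 13.1
tool_pos: [645.1, 78.0, 100.4]
eef_rot: [-0.494, 0.506, 0.493, 0.506]
ft_force: [0.4, -0.2, -0.8]
grip_width: 59.8
```

Run:
```python
from h import *
print(rel(J(-8,-80,5),DY),rel(J(-8,-60,5),DY),jig(),read_state()['joints'].round(2))
```

```text
(array([95.4, -0.1, -0.3]), array([-0.1, -0.1,  0. ])) (array([95.4, -0.1, 19.7]), array([-0.1, -0.1,  0. ])) (array([ -8.2, -79.6, 100.4]), array([ 0.4, -0.2, -0.8]), 13.1) [-0.    0.52  0.03  1.08 -0.   -1.55]
```

send_rows([
  [[50, 0, 0], [0, 0, 0], 70],
  [[85, 0, 0], [0, 0, 0], 70],
  [[95, 0, 0], [0, 0, 0], 70],
  [[95, 0, 8], [0, 0, 0], 70],
  [[95, 0, 16], [0, 0, 0], 70],
  [[95, 0, 22], [0, 0, 0], 70],
  [[95, 0, 24], [0, 0, 0], 70],
  [[95, 0, 26], [0, 0, 0], 70],
  [[95, 0, 28], [0, 0, 0], 70],
  [[95, 0, 30], [0, 0, 0], 70],
  [[95, 0, 32], [0, 0, 0], 70],
  [[95, 0, 34], [0, 0, 0], 70],
  [[95, 0, 34], [0, 0, 0], 70],
])

```text
clock: 14.72
tool_pos: [646.3, 111.6, 5.5]
eef_rot: [-0.494, 0.506, 0.493, 0.506]
ft_force: [0.1, -4.1, 1.6]
grip_width: 59.7
```

send_rows([
  [[0, 0, 1], [0, 0, 0], 70],
  [[0, 0, 2], [0, 0, 0], 70],
  [[0, 0, 3], [0, 0, 0], 70],
  [[0, 0, 3], [0, 0, 0], 70],
])

```text
clock: 15.22
tool_pos: [646.3, 113.9, 5.6]
eef_rot: [-0.495, 0.507, 0.492, 0.506]
ft_force: [-0.8, -6.8, 1.2]
grip_width: 59.8
```

```bash
python3 -c "
from h import *
print(jig(),rel(J(-8,-41,5),DY))"
```

```text
(array([ -7.8, -43.7,   5.6]), array([-0.6, -6.8,  1.2]), 15.22) (array([0.6, 0.3, 2.7]), array([-0.1, -0.2,  0.1]))
```

Sliding with a few newtons; continue to the stop.

send_rows([
  [[0, 0, 1], [0, 0, 0], 70],
  [[0, 0, 2], [0, 0, 0], 70],
  [[0, 0, 2.5], [0, 0, 0], 70],
  [[0, 0, 2.5], [0, 0, 0], 70],
])

```text
clock: 15.72
tool_pos: [646.3, 115.7, 5.6]
eef_rot: [-0.495, 0.507, 0.492, 0.506]
ft_force: [0.4, -6.1, 2.0]
grip_width: 59.8
```

send_rows([
  [[0, 0, 1], [0, 0, 0], 70],
  [[0, 0, 2], [0, 0, 0], 70],
  [[0, 0, 2], [0, 0, 0], 70],
])

```text
clock: 16.1
tool_pos: [646.4, 116.6, 5.6]
eef_rot: [-0.495, 0.508, 0.491, 0.505]
ft_force: [-0.7, -7.1, 2.3]
grip_width: 60.0
```

```bash
python3 -c "
from h import *
print(jig(),rel(J(-8,-41,5),DY))"
```

```text
(array([ -7.8, -41. ,   5.6]), array([-0.5, -7.2,  2.3]), 16.1) (array([0.6, 0.2, 0. ]), array([-0.2, -0.4,  0.1]))
```

send_rows([
  [[0, 0, 1.5], [0, 0, 0], 70],
  [[0, 0, 3], [0, 0, 0], 70],
  [[0, 0, 4], [0, 0, 0], 70],
  [[0, 0, 4], [0, 0, 0], 70],
])

```text
clock: 16.6
tool_pos: [646.3, 116.5, 5.6]
eef_rot: [-0.496, 0.511, 0.489, 0.504]
ft_force: [-0.5, -16.5, 2.8]
grip_width: 60.0
```

```bash
python3 -c "
from h import *
print(jig(),rel(J(-8,-41,5),DY))"
```

```text
(array([ -7.8, -41.1,   5.6]), array([ -0.2, -16.5,   2.8]), 16.6) (array([0.6, 0.2, 0.1]), array([-0.3, -0.8,  0. ]))
```

send_rows([
  [[0, 0, -8], [0, 0, 0], 70],
  [[0, 0, -20], [0, 0, 0], 70],
  [[-40, 0, -30], [0, 0, 0], 60],
  [[-80, 0, -30], [0, 0, 0], 25],
  [[-80, 0, -30], [0, 0, 0], 25],
])

```text
clock: 17.23
tool_pos: [648.2, 87.8, 90.0]
eef_rot: [-0.497, 0.508, 0.488, 0.506]
ft_force: [-0.1, 0.3, -0.8]
grip_width: 21.3
```

```bash
python3 -c "
from h import *
print(jig(),rel(J(-100,0,80),DX))"
```

```text
(array([ -5.2, -69.7,  90. ]), array([-0.1,  0.3, -0.8]), 17.23) (array([ 8.5, 95.2, 69.3]), array([89.7, -0.2,  0.9]))
```

send_rows([
  [[0, 40, 10], [10, 0, 0], 25],
  [[0, 80, 40], [20, 0, 0], 25],
  [[8, 95, 69], [89.7, -0.2, 0.9], 25],
  [[8, 95, 69], [89.7, -0.2, 0.9], 25],
  [[8, 95, 69], [89.7, -0.2, 0.9], 25],
  [[8, 95, 69], [89.7, -0.2, 0.9], 25],
  [[8, 95, 69], [89.7, -0.2, 0.9], 25],
  [[8, 95, 69], [89.7, -0.2, 0.9], 25],
  [[8, 95, 69], [89.7, -0.2, 0.9], 25],
  [[8, 95, 69], [89.7, -0.2, 0.9], 25],
  [[8, 95, 69], [89.7, -0.2, 0.9], 25],
  [[8, 95, 69], [89.7, -0.2, 0.9], 25],
])

```text
clock: 18.73
tool_pos: [555.2, 159.5, 80.3]
eef_rot: [0.008, 0.707, -0.008, 0.707]
ft_force: [0.3, 0.1, -1.0]
grip_width: 21.5
```

```bash
python3 -c "
from h import *
print(jig(),rel(J(-95,0,8),DX))"
```

```text
(array([-100. ,   -0.2,   80.3]), array([ 0.3,  0.1, -1. ]), 18.73) (array([72.3,  0.2,  5. ]), array([ 0., -0., -0.]))
```

send_rows([
  [[40, 0, 5], [0, 0, 0], 25],
  [[65, 0, 5], [0, 0, 0], 25],
  [[72, 0, 10], [0, 0, 0], 25],
  [[72, 0, 18], [0, 0, 0], 25],
  [[72, 0, 24], [0, 0, 0], 25],
  [[72, 0, 27], [0, 0, 0], 25],
  [[72, 0, 29], [0, 0, 0], 25],
  [[72, 0, 31], [0, 0, 0], 25],
  [[72, 0, 33], [0, 0, 0], 25],
  [[72, 0, 35], [0, 0, 0], 25],
  [[72, 0, 37], [0, 0, 0], 25],
  [[72, 0, 39], [0, 0, 0], 25],
  [[72, 0, 41], [0, 0, 0], 25],
  [[72, 0, 42], [0, 0, 0], 25],
])

```text
clock: 20.48
tool_pos: [596.8, 158.5, 8.0]
eef_rot: [0.008, 0.708, -0.008, 0.707]
ft_force: [-2.8, -0.3, 1.1]
grip_width: 21.3
```

```bash
python3 -c "
from h import *
print(jig(),rel(J(-56,0,8),DX))"
```

```text
(array([-58.3,  -0.2,   8. ]), array([-2.7, -0.4,  1.1]), 20.48) (array([0. , 0.2, 2.3]), array([ 0. , -0.1, -0. ]))
```

send_rows([
  [[0, 0, 1], [0, 0, 0], 25],
  [[0, 0, 2], [0, 0, 0], 25],
  [[0, 0, 3], [0, 0, 0], 25],
  [[0, 0, 4], [0, 0, 0], 25],
  [[0, 0, 4], [0, 0, 0], 25],
])

```text
clock: 21.1
tool_pos: [598.9, 158.5, 7.7]
eef_rot: [0.008, 0.709, -0.008, 0.705]
ft_force: [-7.5, 0.4, 2.7]
grip_width: 21.4
```

send_rows([
  [[0, 0, 1.5], [0, 0, 0], 25],
  [[0, 0, 3], [0, 0, 0], 25],
  [[0, 0, 4], [0, 0, 0], 25],
  [[0, 0, 4], [0, 0, 0], 25],
])

```text
clock: 21.6
tool_pos: [598.7, 158.5, 6.8]
eef_rot: [0.008, 0.711, -0.008, 0.703]
ft_force: [-11.6, -0.2, 5.5]
grip_width: 21.1
```

```bash
python3 -c "
from h import *
print(jig(),rel(J(-56,0,8),DX))"
```

```text
(array([-56.4,  -0.2,   6.8]), array([-11.6,  -0.4,   5.5]), 21.6) (array([-1.2,  0.2,  0.4]), array([ 0.1, -0.7,  0. ]))
```

send_rows([
  [[-1, 0, -3], [0, -0.7, 0], 0],
  [[-1, 0, -6], [0, -3, 0], 0],
  [[-1, 0, -6], [0, -3, 0], 0],
  [[-1, 0, -4], [0, -3, 0], 0],
  [[-1, 0, -2], [0, -3, 0], 0],
  [[-1, 0, 0], [0, -3, 0], 0],
  [[-1, 0, 2], [0, -3, 0], 0],
  [[-1, 0, 4], [0, -3, 0], 0],
  [[-1, 0, 5], [0, -3, 0], 0],
  [[-1, 0, 5], [0, -3, 0], 0],
])

```text
clock: 22.85
tool_pos: [599.5, 158.3, 6.4]
eef_rot: [0.007, 0.696, -0.008, 0.718]
ft_force: [-9.1, 0.3, 4.0]
grip_width: -0.0
```

```bash
python3 -c "
from h import *
print(jig(),rel(J(-56,0,8),DX))"
```

```text
(array([-55.6,  -0.4,   6.4]), array([-9.1,  0. ,  4. ]), 22.85) (array([-1.6,  0.4, -0.3]), array([0.1, 1.8, 0. ]))
```

send_rows([
  [[-2, 0, -4], [0, 0, 0], 0],
  [[-2, 0, -7], [0, 3.3, 0], 0],
  [[-2, 0, -5], [0, 3.3, 0], 0],
  [[-2, 0, -3], [0, 3.3, 0], 0],
  [[-2, 0, -1], [0, 3.3, 0], 0],
  [[-2, 0, 1], [0, 3.3, 0], 0],
  [[-2, 0, 3], [0, 3.3, 0], 0],
  [[-2, 0, 3], [0, 3.3, 0], 0],
])

```text
clock: 23.85
tool_pos: [598.2, 158.3, 7.8]
eef_rot: [0.007, 0.719, -0.008, 0.695]
ft_force: [-10.3, 0.0, 5.5]
grip_width: -0.1
```

send_rows([
  [[0, 0, -4], [0, 0, 0], 0],
  [[0, 0, -10], [0, 0, 0], 0],
  [[0, 0, -25], [0, 0, 0], 0],
  [[-40, 0, -30], [0, 0, 0], 0],
  [[-80, 0, -30], [0, 0, 0], 0],
  [[-80, 0, -30], [0, 0, 0], 0],
])

```text
clock: 24.6
tool_pos: [574.0, 159.4, 92.8]
eef_rot: [0.008, 0.716, -0.007, 0.698]
ft_force: [0.5, 0.3, 0.0]
grip_width: -0.1
```

```bash
python3 -c "
from h import *
print(jig(),rel(J(0,-80,80),DY))"
```

```text
(array([-81.1,   0.1,  92.8]), array([0.5, 0.3, 0. ]), 24.6) (array([ 10.8, -80.3,  81.2]), array([-89.8,  -1.1,  -1.1]))
```

send_rows([
  [[0, -40, 10], [-10, 0, 0], 0],
  [[0, -80, 40], [-20, 0, 0], 0],
  [[10, -80, 81], [-89.8, -1, -1], 0],
  [[10, -80, 81], [-89.8, -1, -1], 0],
  [[10, -80, 81], [-89.8, -1, -1], 0],
  [[10, -80, 81], [-89.8, -1, -1], 0],
  [[10, -80, 81], [-89.8, -1, -1], 0],
  [[10, -80, 81], [-89.8, -1, -1], 0],
  [[10, -80, 81], [-89.8, -1, -1], 0],
  [[10, -80, 81], [-89.8, -1, -1], 0],
  [[10, -80, 81], [-89.8, -1, -1], 0],
  [[10, -80, 81], [-89.8, -1, -1], 0],
])

```text
clock: 26.1
tool_pos: [653.0, 77.7, 80.5]
eef_rot: [-0.493, 0.507, 0.494, 0.506]
ft_force: [-0.2, -0.3, -0.4]
grip_width: -0.3
```

```bash
python3 -c "
from h import *
print(jig(),rel(J(0,-80,8),DY));c=snap('wrist');import pickle;pickle.dump(c,open('w5.pkl','wb'))
t=snap('top');pickle.dump(t,open('t5.pkl','wb'))
P=J(0,0,0)+RJ.apply([[-45,-30,40],[45,-30,40],[45,30,40],[-45,30,40]])
p=proj(c,P);print(p.round());x0,y0=np.maximum((p.min(0)-25),0).astype(int);x1,y1=(p.max(0)+25).astype(int)
im=c['pixels'].copy();f=min(800/(x1-x0),590/(y1-y0));im=cv2.resize(im[y0:y1,x0:x1],None,fx=f,fy=f,interpolation=cv2.INTER_CUBIC)
cv2.polylines(im,[((p-[x0,y0])*f).astype(int)],True,(255,0,0),1);cv2.imwrite('pics/w5.png',im);print(f,x0,y0)
"
```

```text
(array([ -0.2, -79.7,  80.5]), array([-0.2, -0.3, -0.4]), 26.1) (array([72.5, -0.4, -0.3]), array([-0.1,  0. , -0.2]))
[[402. 309.]
 [251. 310.]
 [257. 389.]
 [396. 389.]]
3.9603960396039604 225 284
```

View pics/w5.png

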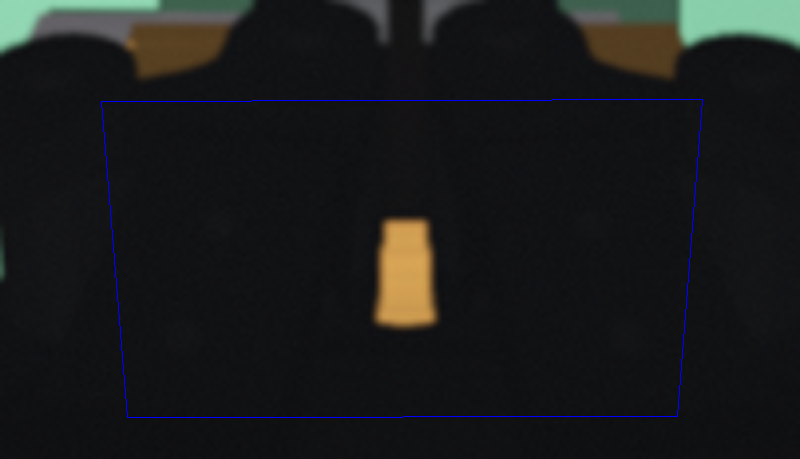

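send_rows([
  [[40, 0, 0], [0, 0, 0], 0],
  [[65, 0, 8], [0, 0, 0], 0],
  [[72, 0, 20], [0, -3, 0], 0],
  [[72, 0, 28], [0, -3, 0], 0],
  [[72, 0, 32], [0, -3, 0], 0],
  [[72, 0, 34], [0, -3, 0], 0],
  [[72, 0, 36], [0, -3, 0], 0],
  [[72, 0, 38], [0, -3, 0], 0],
  [[72, 0, 40], [0, -3, 0], 0],
  [[72, 0, 42], [0, -3, 0], 0],
  [[72, 0, 44], [0, -3, 0], 0],
  [[72, 0, 44], [0, -3, 0], 0],
])

```text
clock: 27.7
tool_pos: [654.0, 117.4, 8.9]
eef_rot: [-0.481, 0.496, 0.504, 0.518]
ft_force: [-0.4, -13.3, 2.2]
grip_width: 0.3
```

```bash
python3 -c "
from h import *
print(jig(),rel(J(0,-41,8),DY))"
```

```text
(array([ -0.1, -40. ,   8.9]), array([ -0.1, -13.3,   2.2]), 27.7) (array([ 0.9, -0.1, -1. ]), array([-0.3,  2.6, -0.1]))
```

send_rows([
  [[0, 0, -3], [0, 0, 0], 0],
  [[0, 0, -7], [0, 3.8, 0], 0],
  [[0, 0, -5], [0, 3.8, 0], 0],
  [[0, 0, -3], [0, 3.8, 0], 0],
  [[0, 0, -1], [0, 3.8, 0], 0],
  [[0, 0, 1], [0, 3.8, 0], 0],
  [[0, 0, 3], [0, 3.8, 0], 0],
  [[0, 0, 4], [0, 3.8, 0], 0],
  [[0, 0, 4], [0, 3.8, 0], 0],
])

```text
clock: 28.82
tool_pos: [653.9, 116.1, 8.9]
eef_rot: [-0.498, 0.516, 0.485, 0.499]
ft_force: [-0.6, -15.2, 1.1]
grip_width: 0.1
```

send_rows([
  [[0, 0, -4], [0, 0, 0], 0],
  [[0, 0, -10], [0, 0, 0], 0],
  [[0, 0, -25], [0, 0, 0], 0],
  [[-40, 0, -30], [0, 0, 0], 0],
  [[-80, 0, -30], [0, 0, 0], 0],
  [[-80, 0, -30], [0, 0, 0], 0],
])

```text
clock: 29.58
tool_pos: [656.3, 88.2, 94.2]
eef_rot: [-0.5, 0.514, 0.483, 0.502]
ft_force: [-0.3, 0.2, -0.9]
grip_width: 0.0
```

```bash
python3 -c "
from h import *
print(jig(),rel(J(-100,0,80),DX),rel(J(-30,-60,240),DX))"
```

```text
(array([  2.8, -69.1,  94.2]), array([-0.3,  0.2, -0.9]), 29.57) (array([ 11.7, 103.5,  68.6]), array([89.5, -1.1,  1.5])) (array([-146.2,   32.2,    4.5]), array([89.5, -1.1,  1.5]))
```

send_rows([
  [[0, 40, 10], [10, 0, 0], 0],
  [[0, 90, 30], [20, 0, 0], 0],
  [[12, 103, 69], [89.5, -1, 1.5], 0],
  [[12, 103, 69], [89.5, -1, 1.5], 0],
  [[12, 103, 69], [89.5, -1, 1.5], 0],
  [[12, 103, 69], [89.5, -1, 1.5], 0],
  [[12, 103, 69], [89.5, -1, 1.5], 0],
  [[12, 103, 69], [89.5, -1, 1.5], 0],
  [[12, 103, 69], [89.5, -1, 1.5], 0],
  [[12, 103, 69], [89.5, -1, 1.5], 0],
  [[12, 103, 69], [89.5, -1, 1.5], 0],
  [[12, 103, 69], [89.5, -1, 1.5], 0],
])

```text
clock: 31.08
tool_pos: [555.4, 160.1, 79.5]
eef_rot: [0.007, 0.708, -0.009, 0.706]
ft_force: [0.1, 0.6, -0.6]
grip_width: 0.2
```

send_rows([
  [[40, 0, 10], [0, 0, 0], 0],
  [[65, 0, 20], [0, 0, 0], 0],
  [[71, 0, 28], [0, -3, 0], 0],
  [[71, 0, 34], [0, -3, 0], 0],
  [[71, 0, 38], [0, -3, 0], 0],
  [[71, 0, 41], [0, -3, 0], 0],
  [[71, 0, 43], [0, -3, 0], 0],
  [[71, 0, 45], [0, -3, 0], 0],
  [[71, 0, 47], [0, -3, 0], 0],
  [[71, 0, 49], [0, -3, 0], 0],
  [[71, 0, 49], [0, -3, 0], 0],
])

```text
clock: 32.45
tool_pos: [599.7, 158.8, 7.0]
eef_rot: [0.007, 0.692, -0.009, 0.722]
ft_force: [-9.6, 0.3, 4.5]
grip_width: -0.4
```

send_rows([
  [[-1, 0, -3], [0, 0, 0], 0],
  [[-1, 0, -7], [0, 3.8, 0], 0],
  [[-1, 0, -5], [0, 3.8, 0], 0],
  [[-1, 0, -3], [0, 3.8, 0], 0],
  [[-1, 0, -1], [0, 3.8, 0], 0],
  [[-1, 0, 1], [0, 3.8, 0], 0],
  [[-1, 0, 3], [0, 3.8, 0], 0],
  [[-1, 0, 5], [0, 3.8, 0], 0],
  [[-1, 0, 5], [0, 3.8, 0], 0],
])

```text
clock: 33.58
tool_pos: [598.1, 158.8, 7.2]
eef_rot: [0.007, 0.72, -0.008, 0.694]
ft_force: [-14.4, 1.3, 7.4]
grip_width: 0.2
```

```bash
python3 -c "
from h import *
print(jig(),rel(J(-56,0,8),DX))"
```

```text
(array([-57. ,   0.1,   7.2]), array([-14.4,   1. ,   7.4]), 33.58) (array([-0.9, -0.1,  1. ]), array([ 0.1, -2. ,  0.2]))
```

send_rows([
  [[0, 0, -4], [0, 0, 0], 0],
  [[0, 0, -10], [0, -2, 0], 0],
  [[0, 0, -25], [0, -2, 0], 0],
  [[-50, 0, -30], [0, -2, 0], 40],
  [[-110, 0, -20], [0, -2, 0], 100],
  [[-160, 0, 20], [0, -2, 0], 100],
  [[-160, 0, 40], [0, -2, 0], 100],
  [[-160, 0, 40], [0, -2, 0], 100],
  [[-160, 0, 40], [0, -2, 0], 100],
  [[-160, 0, 40], [0, -2, 0], 100],
])

```text
clock: 34.83
tool_pos: [642.5, 158.4, 164.8]
eef_rot: [0.006, 0.708, -0.008, 0.706]
ft_force: [0.4, 0.2, 0.7]
grip_width: 85.8
```

Run:
```python
from h import *
c=snap('wrist');print(jig())
P=J(0,0,0)+RJ.apply([[-45,-30,40],[45,-30,40],[45,30,40],[-45,30,40]])
p=proj(c,P);print(p.round(1));x0,y0=(p.min(0)-25).astype(int);x1,y1=(p.max(0)+25).astype(int)
f=min(500/(x1-x0),590/(y1-y0));im=cv2.resize(c['pixels'][y0:y1,x0:x1],None,fx=f,fy=f,interpolation=cv2.INTER_CUBIC)
s=snap('scene');m=cv2.resize(s['pixels'][175:225,330:390],None,fx=5,fy=5,interpolation=cv2.INTER_CUBIC)
o=np.zeros((max(im.shape[0],250),im.shape[1]+300,3),np.uint8);o[:im.shape[0],:im.shape[1]]=im;o[:250,im.shape[1]:]=m
cv2.imwrite('pics/w6.png',o);print(f,x0,y0,o.shape)
```

```text
(array([-12.5,   0.7, 165. ]), array([-0.2,  0.8,  0.6]), 34.88)
[[287.4 151.2]
 [290.3 260.5]
 [363.1 260.8]
 [366.8 151.5]]
3.710691823899371 262 126 (590, 779, 3)
```

View pics/w6.png

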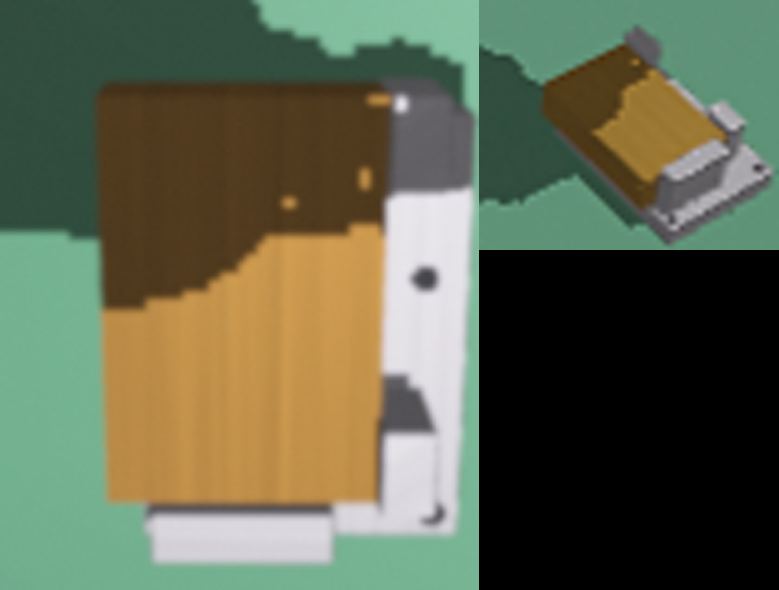

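```bash
python3 -c "
from h import *
print(rel(J(-90,0,100),DX),rel(J(-90,0,9),DX))"
```

```text
(array([ 65.3,  -0.3, -77.6]), array([ 0.2, -0.1,  0.2])) (array([156.3,   0. , -77.5]), array([ 0.2, -0.1,  0.2]))
```

send_rows([
  [[0, 0, -50], [0, 0, 0], 40],
  [[30, 0, -77], [0, 0, 0], 0],
  [[80, 0, -77], [0, 0, 0], 0],
  [[130, 0, -77], [0, -0.8, 0], 0],
  [[155, 0, -72], [0.2, -0.8, 0.2], 0],
  [[155, 0, -62], [0.2, -0.8, 0.2], 0],
  [[155, 0, -54], [0.2, -0.8, 0.2], 0],
  [[155, 0, -49], [0.2, -0.8, 0.2], 0],
  [[155, 0, -46], [0.2, -0.8, 0.2], 0],
  [[155, 0, -44], [0.2, -0.8, 0.2], 0],
  [[155, 0, -42], [0.2, -0.8, 0.2], 0],
  [[155, 0, -40], [0.2, -0.8, 0.2], 0],
  [[155, 0, -38], [0.2, -0.8, 0.2], 0],
  [[155, 0, -38], [0.2, -0.8, 0.2], 0],
])

```text
clock: 36.67
tool_pos: [599.1, 158.8, 9.0]
eef_rot: [0.008, 0.706, -0.008, 0.708]
ft_force: [-11.8, 0.4, 5.4]
grip_width: 0.0
```

```bash
python3 -c "
from h import *
print(jig(),rel(J(-56,0,9),DX))"
```

```text
(array([-56. ,   0.1,   9. ]), array([-11.8,   0.1,   5.4]), 36.67) (array([-0. , -0.1, -0. ]), array([0. , 0.1, 0. ]))
```

send_rows([
  [[0, 0, -4], [0, 0, 0], 0],
  [[0, 0, -10], [0, 0, 0], 0],
  [[0, 0, -25], [0, 0, 0], 0],
  [[-40, 0, -30], [0, 0, 0], 0],
  [[-75, 0, -30], [0, 0, 0], 0],
  [[-75, -40, -20], [-10, 0, 0], 0],
  [[-75, -80, 20], [-20, 0, 0], 0],
  [[-75, -80, 56], [-90, 0, 0], 0],
  [[-75, -80, 56], [-90, 0, 0], 0],
  [[-75, -80, 56], [-90, 0, 0], 0],
  [[-75, -80, 56], [-90, 0, 0], 0],
  [[-75, -80, 56], [-90, 0, 0], 0],
  [[-75, -80, 56], [-90, 0, 0], 0],
  [[-75, -80, 56], [-90, 0, 0], 0],
  [[-75, -80, 56], [-90, 0, 0], 0],
  [[-75, -80, 56], [-90, 0, 0], 0],
])

```text
clock: 38.67
tool_pos: [653.2, 77.5, 84.2]
eef_rot: [-0.494, 0.506, 0.493, 0.507]
ft_force: [-0.5, -0.0, -0.6]
grip_width: -0.1
```

```bash
python3 -c "
from h import *
print(jig(),rel(J(0,-41,8.5),DY))"
```

```text
(array([ -0. , -79.9,  84.2]), array([-0.5, -0. , -0.6]), 38.67) (array([75.7,  0.2, 38.9]), array([-0.1, -0. ,  0.2]))
```

send_rows([
  [[40, 0, 0], [0, 0, 0], 0],
  [[68, 0, 8], [0, -0.8, 0.2], 0],
  [[75, 0, 20], [0, -0.8, 0.2], 0],
  [[75, 0, 28], [0, -0.8, 0.2], 0],
  [[75, 0, 33], [0, -0.8, 0.2], 0],
  [[75, 0, 36], [0, -0.8, 0.2], 0],
  [[75, 0, 38], [0, -0.8, 0.2], 0],
  [[75, 0, 40], [0, -0.8, 0.2], 0],
  [[75, 0, 42], [0, -0.8, 0.2], 0],
  [[75, 0, 44], [0, -0.8, 0.2], 0],
  [[75, 0, 44], [0, -0.8, 0.2], 0],
])

```text
clock: 40.05
tool_pos: [654.6, 116.9, 9.7]
eef_rot: [-0.491, 0.506, 0.494, 0.508]
ft_force: [-2.5, -13.6, 4.4]
grip_width: 0.1
```

```bash
python3 -c "
from h import *
print(jig(),rel(J(0,-41,8.5),DY))"
```

```text
(array([  0.5, -40.5,   9.7]), array([ -2.2, -13.6,   4.4]), 40.05) (array([ 1.2,  0.5, -0.5]), array([-0.3,  0.4, -0. ]))
```

send_rows([
  [[0, 0, -4], [0, 0, 0], 0],
  [[0, 0, -12], [0, 0, 0], 0],
  [[0, 0, -30], [0, 0, 0], 0],
  [[-50, 0, -40], [0, 0, 0], 0],
  [[-110, 0, -40], [0, 0, 0], 40],
  [[-170, 0, -30], [0, 0, 0], 100],
  [[-170, 0, -30], [0, 0, 0], 100],
  [[-170, 0, -30], [0, 0, 0], 100],
])

```text
clock: 41.05
tool_pos: [653.8, 85.4, 179.3]
eef_rot: [-0.491, 0.506, 0.494, 0.509]
ft_force: [-0.5, 0.4, -0.5]
grip_width: 72.4
```

Run:
```python
from h import *
c=snap('wrist');print(jig())
P=J(0,0,0)+RJ.apply([[-45,-30,40],[45,-30,40],[45,30,40],[-45,30,40],[-45,-30,16],[45,-30,16]])
p=proj(c,P);print(p.round(1));x0,y0=np.maximum(p.min(0)-20,0).astype(int);x1,y1=(p.max(0)+20).astype(int)
f=4;im=cv2.resize(c['pixels'][y0:y1,x0:x1],None,fx=f,fy=f,interpolation=cv2.INTER_CUBIC);im=cv2.convertScaleAbs(im,alpha=1.4)
cv2.imwrite('pics/w7.png',im[:600,:800]);print(im.shape,x0,y0)
```

```text
(array([ -0.4, -72.1, 178.1]), array([-0.6,  0.2,  0.4]), 41.1)
[[380.5 235.3]
 [274.7 235.8]
 [278.  297.8]
 [377.8 297.3]
 [376.7 225.7]
 [278.4 226.1]]
(448, 584, 3) 254 205
```

View pics/w7.png

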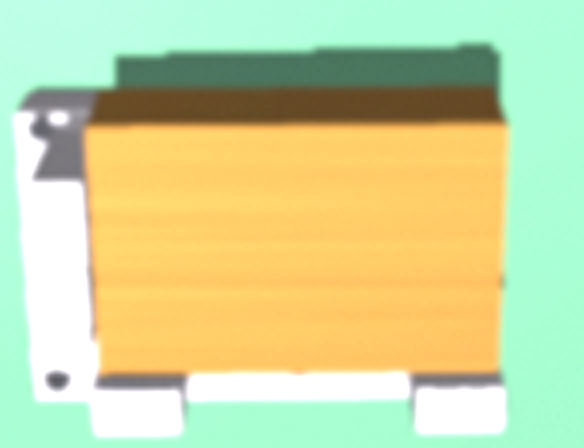

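```bash
python3 -c "
from h import *
s=read_state();print(s['clock'],s['joint_velocities'].round(3));print(sign_off())"
```

```text
41.1 [ 0.001  0.016 -0.015  0.002 -0.001  0.002]
the job is handed in; nothing more can be done
None
```

The job is handed in at 41.1 s. I gripped blank 4 square to the sloped rest, lifted it clear and lowered it onto the stack until it touched, at about 8 N, before letting go. I then tapped the −y and −x edges in turn, wide first and then at the middle with shut fingers, to push all four blanks against the stops.

**Last taps:** these were near vertical at 12–14 N. They stopped with the tool at jig x −56.0 and y −40.5 mm. Flush blanks would give about −56 and −41, taking the finger's side face as 11 mm from the tool centre.

**Last pictures:** the two last close-ups show the top blank against the end stop and both side stops. The −y side of the stack is one even face with no steps, within about 1 px of where I predicted it. The middle blanks' edges could only be judged through that side face and the tap forces. The −x edges were not looked at again after the last taps.

Nothing touched the rest after the pick-up. I did not measure the driver stand, pot or movement holder at the end, but no move went near them. No check failed. Two readings were off: the gripper showed 57.6 mm on the 60 mm blank, and the y stop was 0.5 mm from expected, within the calibration.

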